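# Put the lacquer brushes away in the bamboo holder

## Task

Put both brushes away in the bamboo holder, standing on their handle ends with the hair up: the flat brush in the wide tube, the slim round brush in the narrow tube. The tubes are closed inside at depths you cannot know beforehand, so lower each brush gently until you feel it stand on the bottom, without ramming it, and only then let go; do not drop or toss it. Leave the bowl, the jar and the vase where they are.

Things in the scene. Friction and masses are not known exactly. Their poses are not given: they have to be found in the camera images.
- flat_brush: Flat brush, a pale wooden slat 22 mm wide, 8 mm thick, 228 mm long, last 13 mm dark hair below a dark band; 40 g. Origin on its centre line, 120 mm from the handle end (near its centre of mass). x axis from handle end to hair, y across the width, z through the thickness. Starts level in a notch of the rest, hair towards the robot, origin about midway between the rails, 38 mm above the table.
- flat_brush_foot (a point): The middle of the flat brush's handle end, 120 mm from its origin.
- slim_brush: Slim round brush 234 mm long: brown handle 9 mm thick (last 12 mm taper to 6 mm at its end), brass ferrule, dark pointed hair (last 32 mm); 30 g. Origin on its axis, 120 mm from the handle end (near its centre of mass). x axis from handle end to hair. Starts level in the other notch, hair towards the robot, origin about midway between the rails, 38.5 mm above the table; may roll in its notch.
- slim_brush_foot (a point): The middle of the slim brush's handle end, 120 mm from its origin.
- rest: Dark wooden brush rest, fixed: board 155 x 180 x 10 mm with two rails (14 mm thick, 170 mm long along its y, centred at x = +-57.5 mm). The brushes lie along its x axis in 26 mm wide notches at y = +40 and -40 mm (either brush in either). Notch floors 34 mm, teeth beside them 40 mm above the table. Origin: centre of underside.
- holder: Dark hardwood foot of the bamboo holder, fixed, 85 x 190 x 15 mm; the two tubes stand on it at y = +45 and y = -45 mm of its frame (either tube at either place). Origin: centre of its underside.
- wide_tube: Wide bamboo tube, upright, fixed, 46 mm outside, 36 mm inside diameter, 105 mm tall. Origin on its axis at its lower end, 15 mm above the table. Closed inside by its node, a flat floor between 55 and 85 mm below the mouth, different each time.
- wide_tube_mouth (a point): Centre of the wide tube's mouth, level with its rim, 120 mm above the table.
- narrow_tube: Narrow bamboo tube, upright, fixed, 32 mm outside and 22 mm inside diameter, 105 mm tall (the flat brush does not go into it). Origin: on its axis at its lower end, 15 mm above the table. Closed inside by its node, a flat floor between 55 and 85 mm below the mouth, different each time.
- narrow_tube_mouth (a point): Centre of the narrow tube's mouth, level with its rim, 120 mm above the table.
- bowl: Bystander: dark lacquer bowl, 110 mm across, 55 mm high, loose. Origin: centre of its underside.
- pigment_jar: Bystander: amber glass jar with a steel cap, 60 mm across, 85 mm high, loose. Origin: centre of its underside.
- vase: Bystander: small green lacquer vase, 86 mm across, 140 mm high, loose. Origin: centre of its underside.
Things that resemble listed ones, but are neither listed nor needed, are in the scene too. There is more than one size of the flat_brush; the job needs the middle-sized.

How it is judged:
By the outcome, as a careful person would: the job done as asked, in the order asked, and still so for the second after the job is handed in, with the robot touching nothing.
It also fails if it takes over 72 s, if anything falls off the work surface, if the arm or the gripper's body presses on something with over 40 N, if the wrist force passes 120 N, or if a joint passes its speed limit or range.

## Robot

A 7-joint arm with a two-finger parallel gripper is mounted at the origin on the work surface. World frame = base frame: x ahead of the robot, y to its left, z up, the work surface at z = 0. Lengths are in m, angles in rad, forces in N, time in s.
With the tool pointing down it reaches from about 0.4 to 0.925 m from the base axis. Payload 4.1 kg.
Tool frame: the origin (TCP) lies at the very end of the fingers, on their centre line; the grasp point (between the pads) lies 19 mm behind it (r.grip_depth is the distance from the TCP to the grasp point, in m); z points along the fingers, y is the line along which they close (so a half turn about z gives the same grasp; the last joint's range is limited). The gripper opens to 85 mm and grips with 20 to 120 N. Pads are 22 mm wide; open, the fingers measure 114 mm over their backs; the gripper's body (76 mm by 85 mm) begins 54 mm behind the grasp point. The pads swing forward as they close: fully open they stand 13 mm farther back than shut.
Start: joints at [-1.426, 0.398, 0.045, 1.537, -0.019, 1.207, -0.051], TCP at [0.157, 0.631, 0.231] pointing down, gripper open.
Joint ranges: [-2.82, 2.82], [-0.49, 2.23], [-1.37, 1.46], [0, 2.46], [-1.36, 4.5], [0.23, 2], [-2.94, 2.94]. Speed limits (rad/s): [2.57, 2.57, 3.14, 3.14, 3.14, 3.14, 3.14].

## Interface

Orientations are given as a unit quaternion [x, y, z, w].
In Python, from rig import r gives the robot as it stands. The module is installed in compiled form; this text tells all that it offers.
- The arm moves only by the tool servo_tool, never from a script. Its argument "rows" is text: rows parted by semicolons, each of 6 numbers parted by spaces: the shift along the world's x, y, z as a fraction of full scale, then the turn, a rotation vector about the world's x, y, z as a fraction of full scale. A call has 1 to 12 rows; each row shifts and turns the commanded pose from where the row before left it; what a row does not reach is not made up. Full scale, the value 1, is 500 mm for a shift and 180 degrees for a turn. A row lasts 1/12 s, in which the tool goes at most 41.7 mm and 7.16 degrees, less where a joint would pass 70% of its speed; a pose out of reach is approached as far as the arm can. A call with a number of a shift or a turn outside -1 to 1 is refused whole. A call with a gripper value outside its range is refused whole. "claw" is the closure, from -1 (fully open) to 1 (shut), set as the call begins (left out, the last holds). The fingers move at their own pace and stop on an object; "force" is the grip in N (left out, the last holds). Time passes only in rows, so rows that do not move let the fingers close. It gives the time, the measured TCP pose, the force, the opening and the grip force at its end, in the units of the state.
- r.get_state(): the state, without advancing time (a new reading comes with each control period).
- r.capture(name): name is "scene" or "top"; returns the picture (400x640x3 uint8, red, green, blue); there is no depth.
- r.camera_model(name): a dict with "vfov" (degrees; the focal length in pixels is half the picture's height over the tangent of half this angle, whatever the lens; pixels are square), "cx", "cy" (the principal point, pixels), "R" (3x3) and "t" (3): a world point X has camera coordinates R X + t. Camera axes: x right, y down, z forward; pixel columns grow to the right and rows downward; lengths in m; the calibration is good to about 2 mm. A picture is of the moment at which its call begins. camera_model takes no time and is no camera call.
- r.hand_in(): hands the job in; it is judged then, once.
The state is a dict: "t": time; "qpos": joint angles; "joint_vel": joint speeds; "tau": joint torques, N m; "tool_pos": TCP position; "ee_rot": TCP orientation; "contact_force": force on the tool from outside, world axes, zero at the start; "moment": the same for the moment, N m; "width": opening from 0.0 (shut) to 1.0 (fully open); "finger_force": force on a finger pad.
Only numpy, scipy, OpenCV 4.12 (cv2) and the standard library are available. Lean on these libraries where they do the work, as an engineer would, in place of code of your own. Each camera call takes 0.05 s, during which the arm holds its last target. There are 200 camera calls.

## Working session

There is one attempt and no reset: what is moved stays moved. The work goes in short steps, Python scripts to look and compute and a tool call to move; the robot and the scene stay as the last step left them, time stands still between calls to the robot, and variables do not carry over. Pictures are saved under pics/ and viewed, at most 12 in all, crops included, and the job is handed in when it is done.

Besides the shell and the picture viewer there is one more tool, called after "Request:" by a JSON object that holds its "op" and its "data". servo_tool: Moves the arm, as the interface text tells. Shift numbers are shares of 500 mm and turn numbers shares of 180 degrees, none past 1 either way. Its arguments: {"type":"object","properties":{"rows":{"type":"string"},"claw":{"type":"number"},"force":{"type":"number"}},"required":["rows"]}

```bash
mkdir -p pics; python3 - <<'E'
from rig import r
import cv2,pprint
for n in("scene","top"):
    cv2.imwrite(f"pics/{n}0.png",r.capture(n)[:,:,::-1]); pprint.pprint(r.camera_model(n))
print(r.get_state(), r.grip_depth)
E
```

```text
{'R': array([[-0.58579765,  0.81044495, -0.00448342],
       [ 0.539284  ,  0.3856584 , -0.74862565],
       [-0.60499081, -0.44096098, -0.66297778]]),
 'cx': 323.29027376714595,
 'cy': 205.2255939043693,
 't': array([ 0.28723559, -0.18560862,  1.35718178]),
 'vfov': 52.78451951224934}
{'R': array([[ 0.02560109, -0.99955278,  0.01545396],
       [-0.99213332, -0.02729996, -0.12217276],
       [ 0.12254002, -0.01220464, -0.99238853]]),
 'cx': 320.0130437709374,
 'cy': 202.92083081955178,
 't': array([-0.02903071,  0.4873678 ,  1.41044286]),
 'vfov': 51.816255889641276}
{'t': 0.1, 'qpos': array([-1.42601876,  0.39912254,  0.0450459 ,  1.53777996, -0.0186922 ,
        1.2069106 , -0.05069523]), 'joint_vel': array([ 0.00095741, -0.00159572, -0.00196233, -0.00327613,  0.00116657,
       -0.002142  ,  0.0001333 ]), 'tau': array([ 3.66854074e-03, -4.76267982e+01,  1.37037937e+00, -2.54950958e+01,
        1.20295415e-02,  5.01946080e-03, -3.32919996e-06]), 'tool_pos': array([0.15673425, 0.63021659, 0.2303531 ]), 'ee_rot': array([ 1.21532403e-01,  9.92587057e-01, -8.98558457e-04, -4.19079070e-05]), 'contact_force': array([-0.33835153, -0.74068665, -0.34722186]), 'moment': array([ 0.03847231, -0.01702304,  0.04357787]), 'finger_force': 0.0, 'width': 1.0044995364761433} 0.0187
```

View pics/scene0.png

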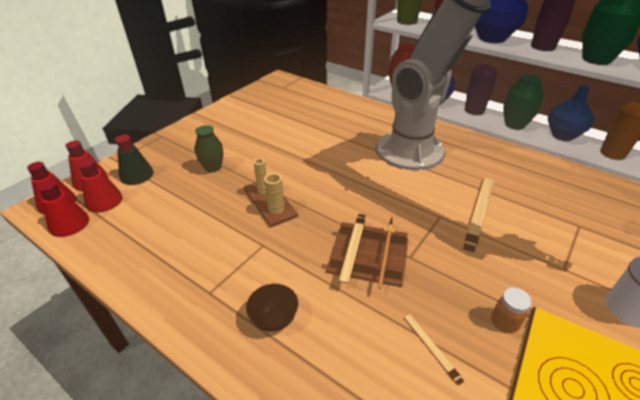

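View pics/top0.png

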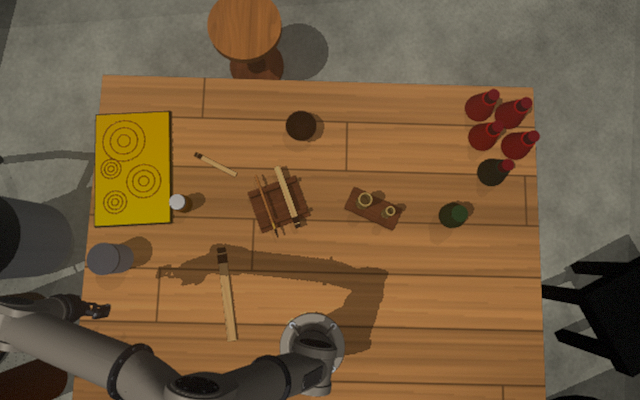

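The scene view shows the holder at about (270,190), with the narrow tube left and the wide tube right. The rest is at (370,255), with the flat brush in the left notch and the slim brush in the right; the other slats lie loose on the table. In the top view the rest is at (280,200), the wide tube at (365,199) and the narrow tube at (390,210).

```bash
cat > h.py <<'E'
import numpy as np,cv2
from rig import r
def ray(n,uv,z):
    m=r.camera_model(n);f=200/np.tan(np.radians(m["vfov"]/2))
    R,t=np.array(m["R"]),np.array(m["t"]);C=-R.T@t
    d=R.T@np.array([(uv[0]-m["cx"])/f,(uv[1]-m["cy"])/f,1]);return C+d*(z-C[2])/d[2]
def pix(n,X):
    m=r.camera_model(n);f=200/np.tan(np.radians(m["vfov"]/2));p=np.array(m["R"])@X+m["t"]
    return p[0]/p[2]*f+m["cx"],p[1]/p[2]*f+m["cy"]
def crop(im,x0,y0,w,h,s):
    c=cv2.resize(im[y0:y0+h,x0:x0+w],None,fx=s,fy=s,interpolation=cv2.INTER_CUBIC)
    for k in range(0,w,10): cv2.putText(c,str(x0+k) if k%20==0 else "'",(k*s,8),0,.3,(255,255,255),1)
    for k in range(10,h,10): cv2.putText(c,str(y0+k),(0,k*s+4),0,.3,(255,255,255),1)
    return c
E
python3 - <<'E'
from h import *
t=cv2.imread("pics/top0.png");s=cv2.imread("pics/scene0.png")
a=crop(t,245,160,160,80,5)
b=crop(s,240,150,180,145,4)
cv2.imwrite("pics/c1.png",a);cv2.imwrite("pics/c2.png",b)
def comp(n,im,box,lo,hi,z):
    x0,y0,x1,y1=box;hsv=cv2.cvtColor(im,cv2.COLOR_BGR2HSV)
    m=cv2.inRange(hsv,lo,hi);k=np.zeros_like(m);k[y0:y1,x0:x1]=m[y0:y1,x0:x1]
    N,l,st,c=cv2.connectedComponentsWithStats(k)
    for i in range(1,N):
        if st[i,4]>15:
            P=np.argwhere(l==i)[:,::-1].astype(np.float32);rc=cv2.minAreaRect(P)
            bx=cv2.boxPoints(rc);w=[ray(n,p,z) for p in bx]
            print(n,c[i].round(1),st[i,4],'ctr',ray(n,rc[0],z).round(4),'sides',np.linalg.norm(w[0]-w[1]).round(3),np.linalg.norm(w[1]-w[2]).round(3),[q[:2].round(3).tolist() for q in w])
hs=cv2.cvtColor(t,cv2.COLOR_BGR2HSV);print(hs[190,287],hs[199,365],hs[205,269],hs[215,285]);
hs2=cv2.cvtColor(s,cv2.COLOR_BGR2HSV);print(hs2[245,353],hs2[190,274],hs2[250,387])
comp("top",t,(270,160,310,240),(12,60,130),(30,150,255),.042)
comp("scene",s,(335,205,370,290),(12,60,150),(30,150,255),.042)
E
```

```text
[ 20 122 174] [ 17 152  84] [ 12 167  87] [ 12 172  83]
[ 19 121 239] [ 18 139 145] [ 13 166 187]
top [285.  190.6] 347 ctr [0.5249 0.107  0.042 ] sides 0.023 0.19 [[0.609, 0.153], [0.618, 0.131], [0.441, 0.062], [0.433, 0.083]]
scene [351.4 242.8] 1524 ctr [0.5152 0.1036 0.042 ] sides 0.092 0.277 [[0.413, -0.017], [0.36, 0.058], [0.598, 0.201], [0.641, 0.141]]
```

View pics/c1.png

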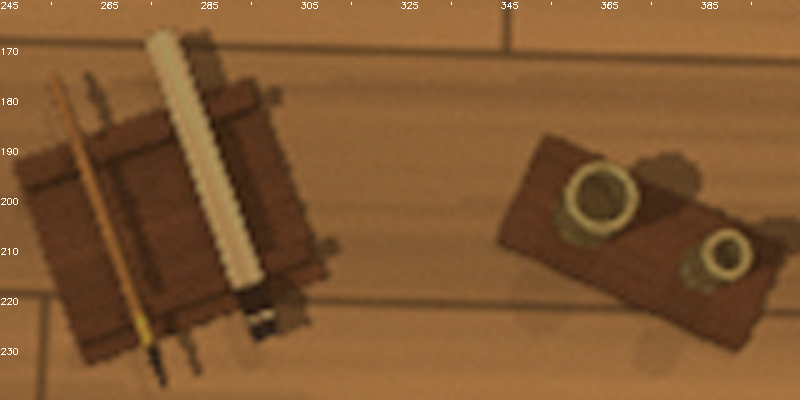

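View pics/c2.png

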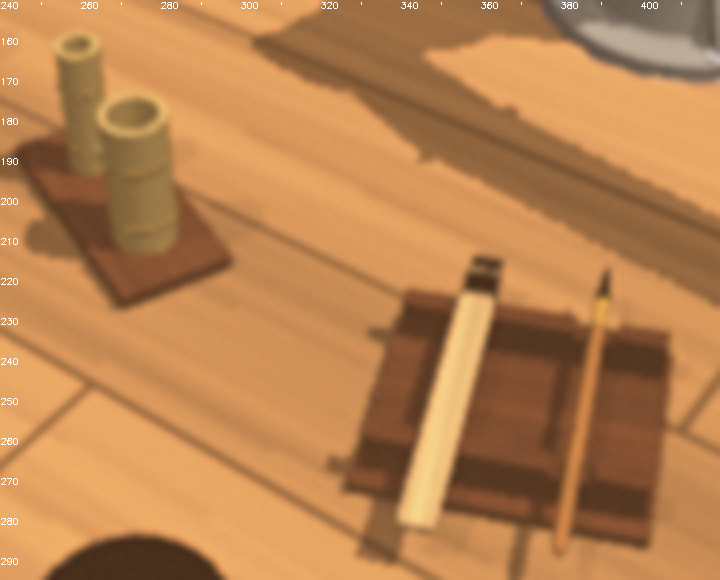

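The crops show the flat brush's ends in the top view at (277.0,166.6) and (297.0,226.2), and the slim brush's ends at (255.6,175.2) and (277.2,236.6). The rims are at (364.8,199.2) for the wide tube and (390.0,210.4) for the narrow one. In the scene view the same features are also clear, so I can cast rays from both views and compare them.

```bash
python3 - <<'E'
from h import *
T={'fh':((277,166.6),(344.1,280.6),.042),'ft':((297,226.2),(361.6,214.6),.042),'sh':((255.6,175.2),(379.6,287.6),.0385),'st':((277.2,236.6),(391.6,217.1),.0385),'W':((364.8,199.2),(272.6,178.6),.12),'N':((390,210.4),(259.1,161.1),.12)}
A={}
for k,(a,b,z) in T.items():
    p,q=ray('top',a,z),ray('scene',b,z);A[k]=(p+q)/2;print(k,p.round(4),q.round(4),A[k].round(4))
for a,b in(('fh','ft'),('sh','st')):
    d=A[b]-A[a];L=np.linalg.norm(d);print(L,np.degrees(np.arctan2(d[1],d[0])),'origin',A[a]+d/L*.12)
d=A['N']-A['W'];print(np.linalg.norm(d),np.degrees(np.arctan2(d[1],d[0])))
from scipy.spatial.transform import Rotation as Q
print(Q.from_quat(r.get_state()['ee_rot']).as_matrix().round(3))
E
```

```text
fh [0.6105 0.1379 0.042 ] [0.6103 0.1441 0.042 ] [0.6104 0.141  0.042 ]
ft [0.4036 0.0612 0.042 ] [0.4039 0.0618 0.042 ] [0.4037 0.0615 0.042 ]
sh [0.5784 0.2118 0.0385] [0.5785 0.2167 0.0385] [0.5785 0.2143 0.0385]
st [0.3663 0.1282 0.0385] [0.3631 0.1289 0.0385] [0.3647 0.1285 0.0385]
W [ 0.4932 -0.1619  0.12  ] [ 0.4955 -0.1582  0.12  ] [ 0.4944 -0.16    0.12  ]
N [ 0.4585 -0.2451  0.12  ] [ 0.4579 -0.2402  0.12  ] [ 0.4582 -0.2427  0.12  ]
0.2214258875024375 -158.95639614690046 origin [0.49840883 0.09792803 0.042     ]
0.23032714279133168 -158.15192665018773 origin [0.46707348 0.16960399 0.0385    ]
0.09023062869502123 -113.64865857926904
[[-0.97   0.241 -0.   ]
 [ 0.241  0.97  -0.002]
 [-0.    -0.002 -1.   ]]
```

Request:
{"op": "servo_tool", "data": {"rows": ".0265 -.0451 -.002 0 0 .0082;.0265 -.0451 -.002 0 0 .0082;.0265 -.0451 -.002 0 0 .0082;.0265 -.0451 -.002 0 0 .0082;.0265 -.0451 -.002 0 0 .0082;.0265 -.0451 -.002 0 0 .0082;.0265 -.0451 -.002 0 0 .0082;.0265 -.0451 -.002 0 0 .0082;.0265 -.0451 -.002 0 0 .0082;.0265 -.0451 -.002 0 0 .0082;.0265 -.0451 -.002 0 0 .0082;.0265 -.0451 -.002 0 0 .0082", "claw": 0}}

```text
t: 1.1
tool_pos: [0.3162, 0.3587, 0.219]
ee_rot: [-0.033, 0.999, -0.0, -0.0]
contact_force: [0.1, 0.4, 1.1]
width: 0.502
finger_force: 0.0
```

Request:
{"op": "servo_tool", "data": {"rows": ".0265 -.0451 -.002 0 0 .0082;.0265 -.0451 -.002 0 0 .0082;.0265 -.0451 -.002 0 0 .0082;.0265 -.0451 -.002 0 0 .0082;.0265 -.0451 -.002 0 0 .0082;.0265 -.0451 -.002 0 0 .0082;.0265 -.0451 -.002 0 0 .0082;.0265 -.0451 -.002 0 0 .0082;.0265 -.0451 -.002 0 0 .0082;.0265 -.0451 -.002 0 0 .0082;.0265 -.0451 -.002 0 0 .0082;.0265 -.0451 -.002 0 0 .0082"}}

```text
t: 2.1
tool_pos: [0.475, 0.0884, 0.2071]
ee_rot: [-0.187, 0.982, 0.0, -0.0]
contact_force: [-0.0, 1.0, 0.5]
width: 0.5
finger_force: 0.0
```

```bash
cat > st.py <<'E'
from h import *
from scipy.spatial.transform import Rotation as Q
s=r.get_state();M=Q.from_quat(s['ee_rot']).as_matrix()
print('t',round(s['t'],2),'q',s['qpos'].round(3),'tcp',s['tool_pos'].round(4),'w',round(s['width'],3),'ff',s['finger_force'],'F',s['contact_force'].round(2));print(M.round(3))
print('grasp',(s['tool_pos']-M[:,2]*r.grip_depth).round(4),'y az',np.degrees(np.arctan2(M[1,1],M[0,1])).round(2))
E
python3 st.py
```

```text
t 2.1 q [-0.667  0.129  0.432  1.962 -0.062  1.064  1.739] tcp [0.475  0.0884 0.2071] w 0.5 ff 0.0 F [-0.    0.99  0.47]
[[-0.93  -0.367 -0.001]
 [-0.367  0.93   0.   ]
 [ 0.     0.    -1.   ]]
grasp [0.475  0.0884 0.2258] y az 111.54
```

Request:
{"op": "servo_tool", "data": {"rows": "-.0157 .036 -.02 0 0 0;-.0157 .036 -.02 0 0 0;-.0157 .036 -.02 0 0 0;-.0157 .036 -.02 0 0 0;0 0 -.04 0 0 0;0 0 -.04 0 0 0;0 0 -.04 0 0 0;0 0 -.04 0 0 0;0 0 -.04 0 0 0;0 0 0 0 0 0"}}

```text
t: 2.93
tool_pos: [0.4403, 0.1603, 0.064]
ee_rot: [-0.186, 0.982, -0.001, -0.004]
contact_force: [-0.7, -0.4, 0.4]
width: 0.499
finger_force: 0.0
```

```bash
python3 st.py; python3 - <<'E'
from h import *
a=crop(r.capture("top")[:,:,::-1].copy(),235,150,80,100,4)
b=crop(r.capture("scene")[:,:,::-1].copy(),320,180,100,120,4)
k=np.zeros((480,720,3),np.uint8);k[:400,:320]=a;k[:,320:]=b;cv2.imwrite("pics/c3.png",k)
for z in(.0385,):print([tuple(np.round(pix(n,np.array([.4437,.1604,z])),1)) for n in("top","scene")])
E
```

```text
t 2.93 q [-0.731  0.309  0.338  2.125 -0.15   0.737  1.649] tcp [0.4403 0.1603 0.064 ] w 0.499 ff 0.0 F [-0.74 -0.35  0.38]
[[-0.931 -0.366 -0.007]
 [-0.366  0.931 -0.004]
 [ 0.008 -0.001 -1.   ]]
grasp [0.4404 0.1604 0.0827] y az 111.47
[(np.float64(268.7), np.float64(213.9)), (np.float64(387.1), np.float64(240.4))]
```

View pics/c3.png

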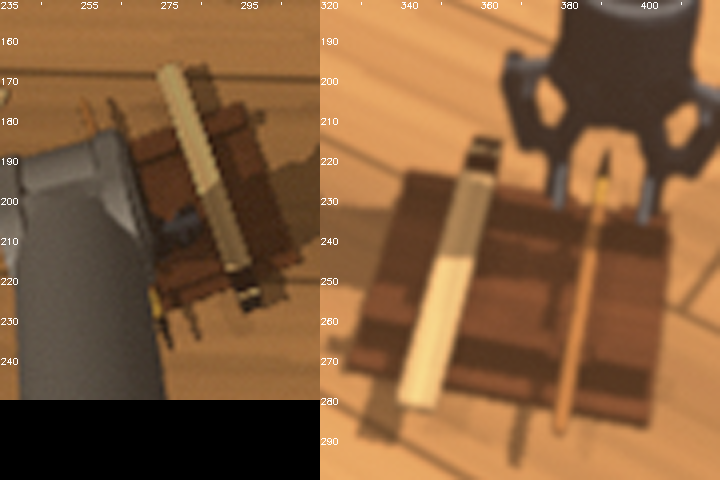

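The scene view shows the fingers straddling the slim brush, at about (378,228) and (400,232) with the brush at 388, so they are well centred. I'll go down and grip.

Request:
{"op": "servo_tool", "data": {"rows": ".002 0 -.022 0 0 0;.002 0 -.022 0 0 0;.002 0 -.022 0 0 0;0 0 -.022 0 0 0;0 0 0 0 0 0;0 0 0 0 0 0"}}

```text
t: 3.53
tool_pos: [0.4458, 0.1612, 0.0224]
ee_rot: [-0.186, 0.983, -0.0, -0.001]
contact_force: [-0.1, -0.9, 0.8]
width: 0.502
finger_force: 0.0
```

Request:
{"op": "servo_tool", "data": {"rows": "0 0 0 0 0 0;0 0 0 0 0 0;0 0 0 0 0 0;0 0 0 0 0 0;0 0 0 0 0 0;0 0 0 0 0 0;0 0 0 0 0 0;0 0 0 0 0 0", "claw": 1, "force": 40}}

```text
t: 4.2
tool_pos: [0.4469, 0.1618, 0.0238]
ee_rot: [-0.186, 0.983, 0.0, 0.0]
contact_force: [-1.6, 0.4, 6.5]
width: 0.086
finger_force: 39.4
```

```bash
python3 st.py; python3 - <<'E'
# rotation plan
import numpy as np
from scipy.spatial.transform import Rotation as Q
from rig import r
M=Q.from_quat(r.get_state()['ee_rot']).as_matrix()
for h in(-60,-70,-80,-90):
    a=np.radians(h);z=np.array([np.cos(a),np.sin(a),0]);x=np.array([0,0,1.])  # tool x ~ brush hair dir?
    # hair = tool -? : u vs tool x
    u=np.array([np.cos(np.radians(-158.3)),np.sin(np.radians(-158.3)),0]);sgn=np.sign(u@M[:,0])
    R1=np.c_[sgn*x,np.cross(z,sgn*x),z];v=Q.from_matrix(R1@M.T).as_rotvec();print(h,sgn,v/np.pi,np.degrees(np.linalg.norm(v)))
E
```

```text
t 4.2 q [-0.7    0.387  0.311  2.14  -0.195  0.639  1.692] tcp [0.4469 0.1618 0.0238] w 0.086 ff 39.37987245619297 F [-1.6   0.4   6.55]
[[-0.931 -0.366  0.001]
 [-0.366  0.931  0.001]
 [-0.001  0.    -1.   ]]
grasp [0.4469 0.1618 0.0425] y az 111.46
-60 1.0 [-0.52300063  0.182761    0.41948577] 125.08375396960052
-70 1.0 [-0.49518293  0.22318648  0.37884419] 119.20040493719961
-80 1.0 [-0.46557053  0.26085814  0.33754048] 113.66204910017481
-90 1.0 [-0.43429481  0.29583189  0.29567636] 108.53164135129146
```

Request:
{"op": "servo_tool", "data": {"rows": "0 0 .02 0 0 0;0 0 .04 0 0 0;0 0 .06 0 0 0;0 0 .06 0 0 0;0 0 .06 0 0 0;.005 -.025 .06 0 0 0;.005 -.025 .06 0 0 0;.005 -.025 .06 0 0 0;.005 -.025 .06 0 0 0;.005 -.025 .06 0 0 0;.005 -.025 .04 0 0 0;.005 -.025 .02 0 0 0"}}

```text
t: 5.2
tool_pos: [0.4649, 0.0734, 0.3265]
ee_rot: [-0.186, 0.983, 0.001, 0.002]
contact_force: [0.4, -0.0, -0.0]
width: 0.087
finger_force: 39.2
```

Request:
{"op": "servo_tool", "data": {"rows": "0 0 0 -.012 .006 .009;0 0 0 -.024 .0121 .0179;0 0 0 -.024 .0121 .0179;0 0 0 -.024 .0121 .0179;0 0 0 -.024 .0121 .0179;0 0 0 -.024 .0121 .0179"}}

```text
t: 5.7
tool_pos: [0.4638, 0.0738, 0.323]
ee_rot: [-0.33, 0.915, -0.183, -0.141]
contact_force: [-0.3, -0.8, -1.0]
width: 0.089
finger_force: 39.2
```

```bash
python3 st.py
```

```text
t 5.7 q [-0.798  0.199  0.372  1.698  0.27   1.579  1.8  ] tcp [0.4638 0.0738 0.323 ] w 0.089 ff 39.18346971273422 F [-0.26 -0.75 -0.96]
[[-0.742 -0.656 -0.137]
 [-0.552  0.715 -0.429]
 [ 0.38  -0.243 -0.893]]
grasp [0.4663 0.0818 0.3397] y az 132.53
```

Request:
{"op": "servo_tool", "data": {"rows": "0 0 0 -.024 .0121 .0179;0 0 0 -.024 .0121 .0179;0 0 0 -.024 .0121 .0179;0 0 0 -.024 .0121 .0179;0 0 0 -.024 .0121 .0179;0 0 0 -.024 .0121 .0179;0 0 0 -.024 .0121 .0179"}}

```text
t: 6.28
tool_pos: [0.4639, 0.0742, 0.3228]
ee_rot: [-0.474, 0.728, -0.392, -0.302]
contact_force: [-0.4, -0.2, -0.3]
width: 0.088
finger_force: 39.2
```

```bash
python3 st.py
```

```text
t 6.28 q [-0.936  0.4    0.291  1.732  0.622  1.771  1.98 ] tcp [0.4639 0.0742 0.3228] w 0.088 ff 39.1995544731617 F [-0.42 -0.23 -0.26]
[[-0.369 -0.927 -0.068]
 [-0.453  0.243 -0.858]
 [ 0.811 -0.286 -0.51 ]]
grasp [0.4651 0.0902 0.3323] y az 165.3
```

Request:
{"op": "servo_tool", "data": {"rows": "0 -.02 0 -.024 .0121 .0179;0 -.02 0 -.024 .0121 .0179;0 -.02 0 -.024 .0121 .0179;0 -.02 0 -.024 .0121 .0179;0 -.02 0 -.024 .0121 .0179;0 -.02 0 -.024 .0121 .0179;0 -.02 0 -.024 .0121 .0179;0 0 0 0 0 0"}}

```text
t: 6.95
tool_pos: [0.4612, 0.0017, 0.3214]
ee_rot: [0.558, -0.45, 0.551, 0.427]
contact_force: [-1.9, -0.7, 0.5]
width: 0.088
finger_force: 39.2
```

```bash
python3 st.py; python3 - <<'E'
from h import *
a=crop(r.capture("top")[:,:,::-1].copy(),230,110,200,140,3)
b=crop(r.capture("scene")[:,:,::-1].copy(),220,60,200,180,3)
k=np.zeros((540,1200,3),np.uint8);k[:420,:600]=a;k[:,600:]=b;cv2.imwrite("pics/c4.png",cv2.resize(k,(800,360)))
E
```

```text
t 6.95 q [-1.008  0.48   0.259  2.082  1.036  1.754  2.12 ] tcp [0.4612 0.0017 0.3214] w 0.088 ff 39.22774538397789 F [-1.9  -0.68  0.54]
[[-0.012 -0.973  0.231]
 [-0.031 -0.23  -0.973]
 [ 0.999 -0.018 -0.028]]
grasp [0.4569 0.0199 0.3219] y az -166.7
```

View pics/c4.png

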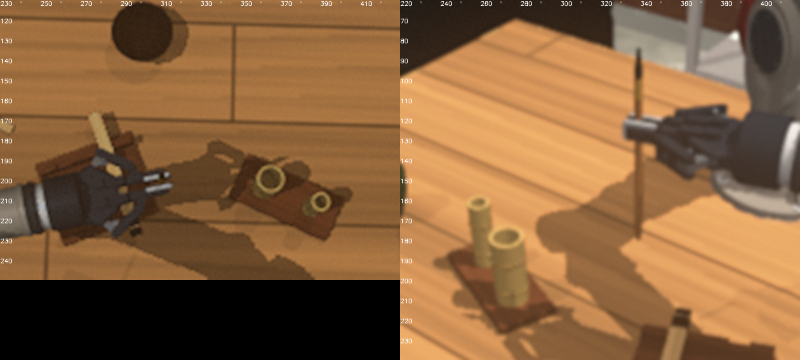

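The top view shows the grippers pointing towards the holder. In the scene view the slim brush is held upright, foot at about (339,179), hair up at (339,85).

Request:
{"op": "servo_tool", "data": {"rows": "0 -.03 0 -.002 .001 0;0 -.05 0 -.002 .001 0;0 -.055 0 -.002 .001 0;0 -.055 0 -.002 .001 0;0 -.055 0 -.002 0 0;0 -.055 0 0 0 0;0 -.055 0 0 0 0;0 -.055 0 0 0 0;0 -.05 0 0 0 0;0 -.04 0 0 0 0;0 -.025 0 0 0 0;0 0 0 0 0 0"}}

```text
t: 8.05
tool_pos: [0.4621, -0.262, 0.3245]
ee_rot: [0.552, -0.445, 0.554, 0.436]
contact_force: [-0.6, -0.1, -1.0]
width: 0.087
finger_force: 39.2
```

```bash
python3 st.py; cat > look.py <<'E'
import sys
from h import *
n=sys.argv[1]
a=crop(r.capture("top")[:,:,::-1].copy(),*eval(sys.argv[2]))
b=crop(r.capture("scene")[:,:,::-1].copy(),*eval(sys.argv[3]))
k=np.zeros((max(len(a),len(b)),a.shape[1]+b.shape[1],3),np.uint8);k[:len(a),:a.shape[1]]=a;k[:len(b),a.shape[1]:]=b;print(k.shape);cv2.imwrite(n,k)
s=r.get_state();from scipy.spatial.transform import Rotation as Q
M=Q.from_quat(s['ee_rot']).as_matrix();g=s['tool_pos']-M[:,2]*r.grip_depth
for d in(-.145,0,.114):print(d,[np.round(pix(c,g+M[:,0]*d),1) for c in("top","scene")])
print('rimN',[np.round(pix(c,np.array([.4582,-.2427,.12])),1) for c in("top","scene")])
E
python3 look.py pics/c5.png "(340,150,80,100,5)" "(230,60,80,140,4)"
```

```text
t 8.05 q [-0.69   0.377  0.472  2.342  1.473  1.426  2.028] tcp [ 0.4621 -0.262   0.3245] w 0.087 ff 39.225909411907196 F [-0.64 -0.11 -1.02]
[[-0.011 -0.975  0.223]
 [-0.008 -0.223 -0.975]
 [ 1.    -0.013 -0.005]]
grasp [ 0.4579 -0.2438  0.3246] y az -167.09
(560, 720, 3)
-0.145 [array([391.7, 207.5]), array([256. , 143.5])]
0 [array([401.9, 202.2]), array([249.1,  91.8])]
0.114 [array([411.9, 197.1]), array([242.6,  43.6])]
rimN [array([389.3, 210.5]), array([258.4, 160.8])]
```

View pics/c5.png

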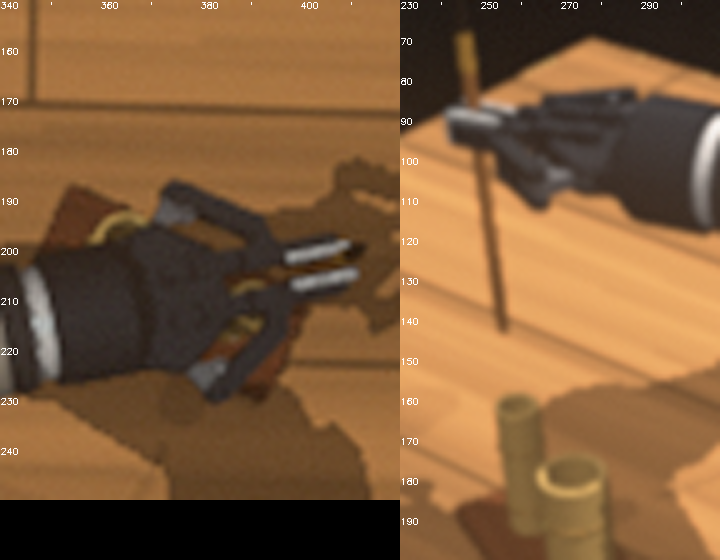

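The scene view shows the foot at (255.6,142.3), against a prediction of (256,143.5), in line above the narrow tube's mouth at (259,161). I'll lower it.

Request:
{"op": "servo_tool", "data": {"rows": "0 .001 -.02 -.001 .001 0;0 0 -.02 -.0015 .001 0;0 0 -.02 0 .001 0;0 0 -.02 0 0 0;0 0 -.02 0 0 0;0 0 -.015 0 0 0;0 0 -.015 0 0 0;0 0 -.01 0 0 0;0 0 0 0 0 0"}}

```text
t: 8.9
tool_pos: [0.4644, -0.2573, 0.2526]
ee_rot: [0.556, -0.437, 0.554, 0.439]
contact_force: [-0.5, 0.3, 0.0]
width: 0.084
finger_force: 39.2
```

```bash
python3 st.py; python3 look.py pics/c6.png "(340,150,80,100,5)" "(230,90,80,120,5)"
```

```text
t 8.9 q [-0.656  0.573  0.426  2.354  1.456  1.368  1.848] tcp [ 0.4644 -0.2573  0.2526] w 0.084 ff 39.227791875600815 F [-0.46  0.27  0.02]
[[ 0.003 -0.973  0.232]
 [ 0.001 -0.232 -0.973]
 [ 1.     0.003  0.   ]]
grasp [ 0.4601 -0.2391  0.2526] y az -166.59
(600, 800, 3)
-0.145 [array([387.7, 210.4]), array([259.3, 164.9])]
0 [array([396.4, 205.2]), array([252.9, 118.1])]
0.114 [array([404.9, 200.2]), array([247.1,  74.6])]
rimN [array([389.3, 210.5]), array([258.4, 160.8])]
```

View pics/c6.png

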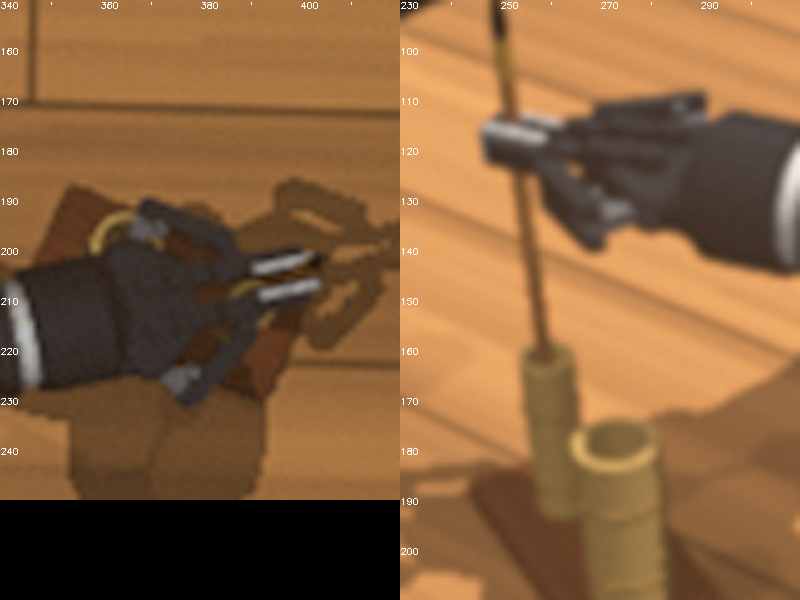

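The scene view shows the brush end vanishing inside the narrow mouth at (258.6,162). The force is zero. I'll keep going down gently.

Request:
{"op": "servo_tool", "data": {"rows": "-.001 -.001 -.01 0 0 0;-.001 -.0015 -.01 0 0 0;-.001 -.0015 -.01 0 0 0;0 0 -.01 0 0 0;0 0 -.01 0 0 0;0 0 -.01 0 0 0;0 0 -.006 0 0 0;0 0 -.004 0 0 0;0 0 0 0 0 0"}}

```text
t: 9.75
tool_pos: [0.4626, -0.2598, 0.2179]
ee_rot: [0.555, -0.438, 0.554, 0.439]
contact_force: [-0.0, -0.5, -0.4]
width: 0.089
finger_force: 39.2
```

```bash
python3 st.py
```

```text
t 9.75 q [-0.635  0.666  0.404  2.354  1.452  1.343  1.758] tcp [ 0.4626 -0.2598  0.2179] w 0.089 ff 39.22852300107479 F [-0.02 -0.47 -0.4 ]
[[ 0.002 -0.973  0.231]
 [ 0.001 -0.231 -0.973]
 [ 1.     0.003  0.   ]]
grasp [ 0.4582 -0.2416  0.2179] y az -166.64
```

Perfectly centred; foot at about 73 mm. Now descend 1.5 mm per row.

Request:
{"op": "servo_tool", "data": {"rows": "0 0 -.003 0 0 0;0 0 -.003 0 0 0;0 0 -.003 0 0 0;0 0 -.003 0 0 0;0 0 -.003 0 0 0;0 0 -.003 0 0 0;0 0 0 0 0 0"}}

```text
t: 10.33
tool_pos: [0.4625, -0.2598, 0.2091]
ee_rot: [0.555, -0.438, 0.554, 0.439]
contact_force: [1.1, 0.3, -0.2]
width: 0.09
finger_force: 39.2
```

```bash
python3 st.py
```

```text
t 10.33 q [-0.63   0.69   0.397  2.352  1.45   1.337  1.737] tcp [ 0.4625 -0.2598  0.2091] w 0.09 ff 39.22849841415882 F [ 1.11  0.33 -0.18]
[[ 0.002 -0.973  0.231]
 [ 0.001 -0.231 -0.973]
 [ 1.     0.002  0.   ]]
grasp [ 0.4582 -0.2416  0.2091] y az -166.64
```

Request:
{"op": "servo_tool", "data": {"rows": "0 0 -.002 0 0 0;0 0 -.002 0 0 0;0 0 -.002 0 0 0;0 0 -.002 0 0 0;0 0 -.002 0 0 0;0 0 0 0 0 0"}}

```text
t: 10.83
tool_pos: [0.4625, -0.2599, 0.2041]
ee_rot: [0.555, -0.438, 0.554, 0.439]
contact_force: [-0.6, 0.1, -0.2]
width: 0.085
finger_force: 39.2
```

Request:
{"op": "servo_tool", "data": {"rows": "0 0 -.002 0 0 0;0 0 -.002 0 0 0;0 0 -.002 0 0 0;0 0 -.002 0 0 0;0 0 -.002 0 0 0;0 0 0 0 0 0"}}

```text
t: 11.33
tool_pos: [0.4625, -0.2598, 0.1991]
ee_rot: [0.555, -0.438, 0.554, 0.439]
contact_force: [-0.4, 0.8, -1.1]
width: 0.09
finger_force: 39.2
```

Request:
{"op": "servo_tool", "data": {"rows": "0 0 -.002 0 0 0;0 0 -.002 0 0 0;0 0 -.002 0 0 0;0 0 -.002 0 0 0;0 0 -.002 0 0 0;0 0 0 0 0 0"}}

```text
t: 11.83
tool_pos: [0.4625, -0.2601, 0.1953]
ee_rot: [0.554, -0.438, 0.555, 0.44]
contact_force: [-0.3, 0.6, 3.0]
width: 0.086
finger_force: 39.3
```

Request:
{"op": "servo_tool", "data": {"rows": "0 0 -.001 0 0 0;0 0 0 0 0 0;0 0 0 0 0 0"}}

```text
t: 12.08
tool_pos: [0.4624, -0.2602, 0.1952]
ee_rot: [0.554, -0.438, 0.555, 0.44]
contact_force: [-0.3, 0.7, 5.3]
width: 0.086
finger_force: 39.3
```

```bash
python3 st.py
```

```text
t 12.08 q [-0.622  0.73   0.387  2.347  1.448  1.332  1.701] tcp [ 0.4624 -0.2602  0.1952] w 0.086 ff 39.258249923586845 F [-0.34  0.74  5.34]
[[ 0.    -0.973  0.23 ]
 [ 0.004 -0.23  -0.973]
 [ 1.     0.001  0.004]]
grasp [ 0.4581 -0.242   0.1951] y az -166.69
```

Contact confirmed: the force is rising and z has stopped. Release and withdraw straight back.

Request:
{"op": "servo_tool", "data": {"rows": "0 0 .001 0 0 0;0 0 .001 0 0 0"}}

```text
t: 12.25
tool_pos: [0.4624, -0.2601, 0.1952]
ee_rot: [0.555, -0.438, 0.555, 0.439]
contact_force: [-0.1, -0.2, 3.2]
width: 0.081
finger_force: 39.2
```

Request:
{"op": "servo_tool", "data": {"rows": "0 0 0 0 0 0;0 0 0 0 0 0;0 0 0 0 0 0;0 0 0 0 0 0;0 0 0 0 0 0;0 0 0 0 0 0;0 0 0 0 0 0;0 0 0 0 0 0", "claw": -0.7}}

```text
t: 12.92
tool_pos: [0.4625, -0.2599, 0.1948]
ee_rot: [0.555, -0.438, 0.554, 0.439]
contact_force: [-0.1, 0.2, -0.6]
width: 0.852
finger_force: 0.0
```

Request:
{"op": "servo_tool", "data": {"rows": "-.004 .016 0 0 0 0;-.008 .032 0 0 0 0;-.01 .04 0 0 0 0;-.01 .04 0 0 0 0;-.01 .04 0 0 0 0;-.01 .05 .02 0 0 0;-.01 .05 .03 0 0 0;-.005 .05 .04 0 0 0;0 .05 .04 0 0 0;0 0 0 0 0 0"}}

```text
t: 13.75
tool_pos: [0.4311, -0.0704, 0.2612]
ee_rot: [0.557, -0.438, 0.556, 0.434]
contact_force: [0.8, 1.0, -0.7]
width: 0.845
finger_force: 0.0
```

```bash
python3 st.py; python3 look.py pics/c7.png "(340,150,80,100,5)" "(230,90,80,120,5)"
```

```text
t 13.75 q [-0.928  0.545  0.232  2.256  1.072  1.63   1.933] tcp [ 0.4311 -0.0704  0.2612] w 0.845 ff 0.0 F [ 0.77  1.03 -0.73]
[[-0.003 -0.971  0.239]
 [-0.005 -0.238 -0.971]
 [ 1.    -0.004 -0.004]]
grasp [ 0.4267 -0.0523  0.2612] y az -166.2
(600, 800, 3)
-0.145 [array([332.2, 219.2]), array([320.4, 180.6])]
0 [array([334.5, 215.1]), array([319.7, 132.2])]
0.114 [array([336.7, 211.1]), array([319. ,  86.7])]
rimN [array([389.3, 210.5]), array([258.4, 160.8])]
```

View pics/c7.png

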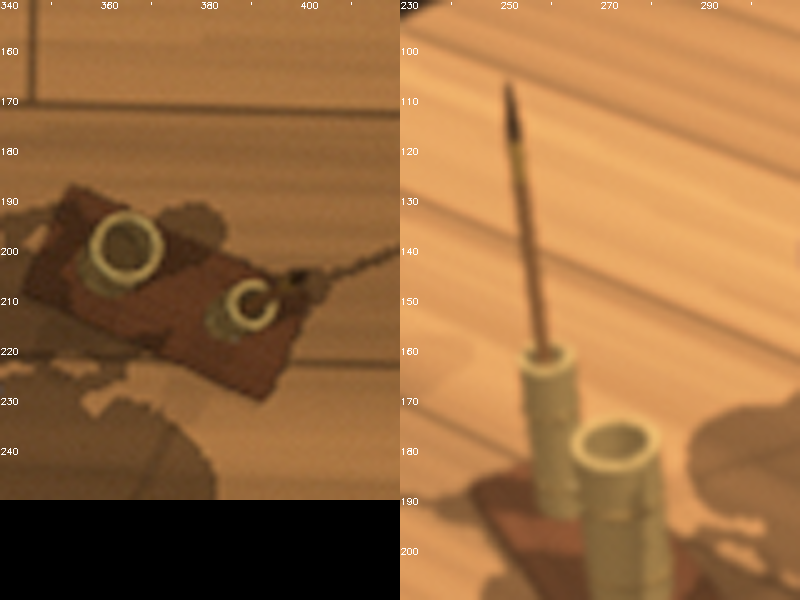

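Slim brush stands upright in the narrow tube (top at (251,107), entering the mouth at (258,161) in the scene view). Now the reverse turn, back to above the flat brush.

Request:
{"op": "servo_tool", "data": {"rows": ".005 .0233 .01 .012 -.006 -.009;.005 .0233 .01 .024 -.0121 -.0179;.005 .0233 .01 .024 -.0121 -.0179;.005 .0233 .01 .024 -.0121 -.0179;.005 .0233 .01 .024 -.0121 -.0179;.005 .0233 .01 .024 -.0121 -.0179;.005 .0233 .01 .024 -.0121 -.0179;.005 .0233 .01 .024 -.0121 -.0179;.005 .0233 .01 .024 -.0121 -.0179;.005 .0233 .01 .024 -.0121 -.0179;.005 .0233 .01 .024 -.0121 -.0179;.005 .0233 .01 .024 -.0121 -.0179", "claw": -0.2}}

```text
t: 14.85
tool_pos: [0.4587, 0.0635, 0.3189]
ee_rot: [-0.393, 0.854, -0.262, -0.219]
contact_force: [-1.1, 0.1, -0.8]
width: 0.601
finger_force: 0.0
```

Request:
{"op": "servo_tool", "data": {"rows": "0 0 0 .024 -.0121 -.0179;0 0 0 .024 -.0121 -.0179;0 0 0 .024 -.0121 -.0179;0 0 0 .024 -.0121 -.0179;0 0 0 .024 -.0121 -.0179;0 0 0 .024 -.0121 -.0179;0 0 0 .02 -.01 -.015;0 0 0 0 0 0;0 0 0 0 0 0"}}

```text
t: 15.6
tool_pos: [0.4581, 0.0623, 0.3189]
ee_rot: [-0.231, 0.971, -0.042, -0.048]
contact_force: [0.4, -0.2, -0.4]
width: 0.597
finger_force: 0.0
```

```bash
python3 st.py; python3 - <<'E'
import numpy as np
from scipy.spatial.transform import Rotation as Q
from rig import r
s=r.get_state();M=Q.from_quat(s['ee_rot']).as_matrix();a=np.radians(111.2)
y=np.array([np.cos(a),np.sin(a),0]);z=np.array([0,0,-1.]);R=np.c_[np.cross(y,z),y,z]
print('turn',Q.from_matrix(R@M.T).as_rotvec()/np.pi,'shift',(np.array([.475,.089,.12])-s['tool_pos'])/.5)
E
```

```text
t 15.6 q [-0.654  0.056  0.387  1.785  0.061  1.405  1.759] tcp [0.4581 0.0623 0.3189] w 0.597 ff 0.0 F [ 0.36 -0.15 -0.45]
[[-0.889 -0.453 -0.074]
 [-0.445  0.89  -0.105]
 [ 0.113 -0.06  -0.992]]
grasp [0.4595 0.0643 0.3374] y az 116.97
turn [ 0.03217962 -0.02524713 -0.03093286] shift [ 0.03377975  0.05338073 -0.39779817]
```

Request:
{"op": "servo_tool", "data": {"rows": ".0035 .0055 -.03 .0107 -.0084 -.0103;.0035 .0055 -.04 .0107 -.0084 -.0103;.0035 .0055 -.04 .0107 -.0084 -.0103;.0035 .0055 -.04 0 0 0;.0035 .0055 -.04 0 0 0;.0035 .0055 -.04 0 0 0;.0035 .0055 -.04 0 0 0;.0035 .0055 -.04 0 0 0;.0035 .0055 -.04 0 0 0;.0035 .0055 -.04 0 0 0;0 0 -.04 0 0 0;0 0 -.03 0 0 0"}}

```text
t: 16.6
tool_pos: [0.4747, 0.0925, 0.0867]
ee_rot: [-0.187, 0.982, -0.001, -0.001]
contact_force: [-0.5, -0.8, -0.2]
width: 0.599
finger_force: 0.0
```

```bash
python3 st.py; python3 look.py pics/c8.png "(235,150,80,100,4)" "(320,160,100,140,4)"
```

```text
t 16.6 q [-0.599  0.295  0.369  2.08  -0.146  0.794  1.806] tcp [0.4747 0.0925 0.0867] w 0.599 ff 0.0 F [-0.46 -0.83 -0.18]
[[-0.93  -0.368 -0.003]
 [-0.368  0.93  -0.002]
 [ 0.003 -0.001 -1.   ]]
grasp [0.4748 0.0925 0.1054] y az 111.56
(560, 720, 3)
-0.145 [array([273.2, 163.3]), array([345.9, 262. ])]
0 [array([287.7, 203.6]), array([358.5, 216.4])]
0.114 [array([299.3, 236. ]), array([366.6, 187. ])]
rimN [array([389.3, 210.5]), array([258.4, 160.8])]
```

View pics/c8.png

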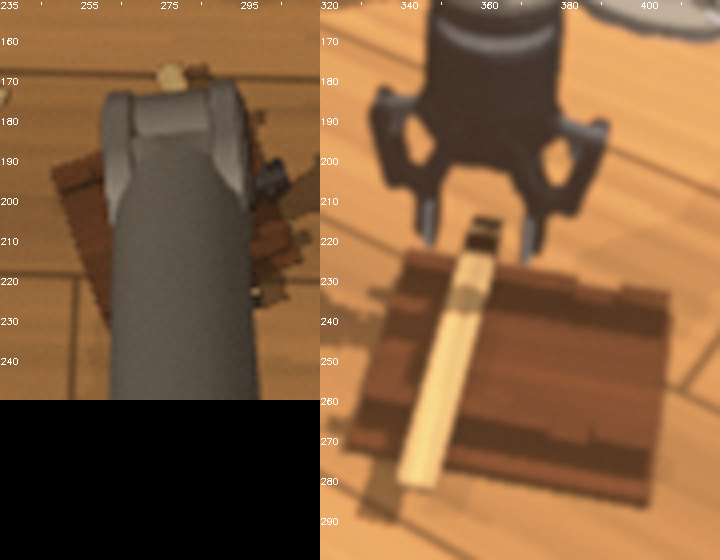

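The fingers straddle the flat brush: in the scene view they are at (346,220) and (372,224), with the brush at about 358. Next: descend, grip and lift.

Request:
{"op": "servo_tool", "data": {"rows": "0 -.003 -.022 0 0 0;0 -.003 -.022 0 0 0;0 0 -.022 0 0 0;0 0 -.022 0 0 0;0 0 -.022 0 0 0;0 0 -.022 0 0 0;0 0 0 0 0 0;0 0 0 0 0 0"}}

```text
t: 17.37
tool_pos: [0.4759, 0.0882, 0.0231]
ee_rot: [-0.185, 0.983, -0.0, 0.001]
contact_force: [-0.0, 0.0, 0.0]
width: 0.602
finger_force: 0.0
```

Request:
{"op": "servo_tool", "data": {"rows": "0 0 0 0 0 0;0 0 0 0 0 0;0 0 0 0 0 0;0 0 0 0 0 0;0 0 0 0 0 0;0 0 0 0 0 0;0 0 0 0 0 0;0 0 0 0 0 0", "claw": 1}}

```text
t: 18.03
tool_pos: [0.4774, 0.0883, 0.0246]
ee_rot: [-0.185, 0.983, 0.0, 0.002]
contact_force: [0.2, -1.4, 5.8]
width: 0.244
finger_force: 39.8
```

```bash
python3 st.py
```

```text
t 18.03 q [-0.551  0.401  0.334  2.12  -0.214  0.647  1.871] tcp [0.4774 0.0883 0.0246] w 0.244 ff 39.79599416255951 F [ 0.21 -1.38  5.77]
[[-0.932 -0.364  0.005]
 [-0.364  0.932  0.001]
 [-0.005 -0.001 -1.   ]]
grasp [0.4774 0.0883 0.0433] y az 111.32
```

Request:
{"op": "servo_tool", "data": {"rows": "0 0 .02 0 0 0;0 0 .04 0 0 0;0 0 .06 0 0 0;0 0 .06 0 0 0;0 0 .06 0 0 0;-.003 -.005 .06 0 0 0;-.003 -.005 .06 0 0 0;-.003 -.005 .06 0 0 0;-.003 -.005 .06 0 0 0;-.003 -.005 .06 0 0 0;-.003 -.005 .04 0 0 0;-.003 0 .02 0 0 0"}}

```text
t: 19.03
tool_pos: [0.4664, 0.0732, 0.3271]
ee_rot: [-0.185, 0.983, 0.001, 0.003]
contact_force: [-0.4, -0.8, -1.2]
width: 0.245
finger_force: 39.4
```

Request:
{"op": "servo_tool", "data": {"rows": "0 0 0 -.012 .006 .009;0 0 0 -.024 .0121 .0179;0 0 0 -.024 .0121 .0179;0 0 0 -.024 .0121 .0179;0 0 0 -.024 .0121 .0179;0 0 0 -.024 .0121 .0179;0 0 0 -.024 .0121 .0179;0 0 0 -.024 .0121 .0179;0 0 0 -.024 .0121 .0179;0 0 0 -.024 .0121 .0179;0 0 0 -.024 .0121 .0179;0 0 0 -.024 .0121 .0179"}}

```text
t: 20.03
tool_pos: [0.4655, 0.074, 0.3232]
ee_rot: [-0.456, 0.762, -0.365, -0.279]
contact_force: [-0.6, -0.1, -0.1]
width: 0.244
finger_force: 39.4
```

Request:
{"op": "servo_tool", "data": {"rows": "0 -.02 0 -.024 .0121 .0179;0 -.02 0 -.024 .0121 .0179;0 -.02 0 -.024 .0121 .0179;0 -.02 0 -.024 .0121 .0179;0 -.02 0 -.024 .0121 .0179;0 -.02 0 -.024 .0121 .0179;0 -.02 0 -.024 .0121 .0179;0 0 0 -.02 .01 .015;0 0 0 0 0 0;0 0 0 0 0 0"}}

```text
t: 20.87
tool_pos: [0.4655, 0.0036, 0.3232]
ee_rot: [0.557, -0.462, 0.548, 0.42]
contact_force: [-0.0, 0.5, 0.0]
width: 0.249
finger_force: 39.4
```

```bash
cat > plan.py <<'E'
from st import *
L=.1426;W=np.array([.4944,-.160])
up=np.array([0,0,1.]);print('turn',np.cross(M[:,0],up)/np.pi)
g=s['tool_pos']-M[:,2]*r.grip_depth;f=g-L*M[:,0];print('foot',f.round(4),'grasp shift to W (upright)',(W-g[:2])/.5)
E
python3 plan.py
```

```text
t 20.87 q [-0.969  0.469  0.219  2.063  1.038  1.767  2.112] tcp [0.4655 0.0036 0.3232] w 0.249 ff 39.44397747516632 F [-0.02  0.46  0.03]
[[-0.028 -0.974  0.223]
 [-0.054 -0.222 -0.974]
 [ 0.998 -0.039 -0.046]]
grasp [0.4613 0.0218 0.3241] y az -167.18
turn [-0.01707329  0.0087581   0.        ]
foot [0.4652 0.0295 0.1818] grasp shift to W (upright) [ 0.06621828 -0.36367778]
```

Request:
{"op": "servo_tool", "data": {"rows": ".005 -.025 0 -.0043 .0022 0;.007 -.04 0 -.0043 .0022 0;.008 -.045 0 -.0043 .0022 0;.008 -.045 0 -.0043 .0022 0;.008 -.045 0 0 0 0;.008 -.045 0 0 0 0;.008 -.045 0 0 0 0;.007 -.04 0 0 0 0;.007 -.034 0 0 0 0;0 0 0 0 0 0;0 0 0 0 0 0"}}

```text
t: 21.78
tool_pos: [0.4986, -0.1802, 0.3246]
ee_rot: [0.551, -0.443, 0.553, 0.441]
contact_force: [0.7, 0.5, -0.3]
width: 0.247
finger_force: 39.4
```

```bash
python3 plan.py; python3 look.py pics/c9.png "(330,160,80,80,4)" "(230,60,90,140,4)"
```

```text
t 21.78 q [-0.74   0.437  0.363  2.213  1.333  1.534  2.103] tcp [ 0.4986 -0.1802  0.3246] w 0.247 ff 39.43960726261139 F [ 0.68  0.46 -0.32]
[[-0.003 -0.976  0.219]
 [-0.001 -0.219 -0.976]
 [ 1.    -0.004 -0.   ]]
grasp [ 0.4945 -0.1619  0.3246] y az -167.35
turn [-0.00031705  0.00108285  0.        ]
foot [ 0.495  -0.1618  0.182 ] grasp shift to W (upright) [-0.00027879  0.00389522]
(560, 680, 3)
-0.145 [array([366.4, 195.9]), array([270. , 159.7])]
0 [array([373.1, 188.9]), array([264.1, 106.9])]
0.114 [array([379.7, 181.9]), array([258.6,  56.9])]
rimN [array([389.3, 210.5]), array([258.4, 160.8])]
```

View pics/c9.png

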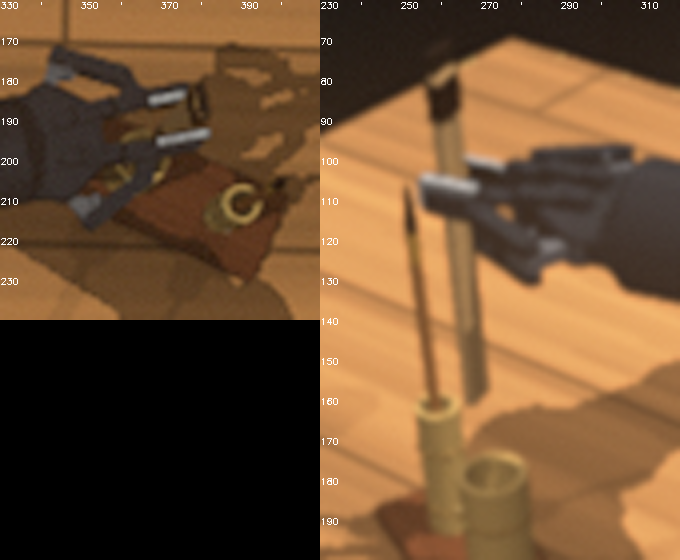

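The flat brush is upright. Its foot is at (269.2,159.2), against a prediction of (270,159.7), in line above the wide mouth at (273,178). I'll go down to just above the rim and check.

Request:
{"op": "servo_tool", "data": {"rows": "0 .004 -.015 0 .001 0;0 0 -.02 0 0 0;0 0 -.02 0 0 0;0 0 -.02 0 0 0;0 0 -.015 0 0 0;0 0 0 0 0 0;0 0 0 0 0 0"}}

```text
t: 22.47
tool_pos: [0.499, -0.1765, 0.2784]
ee_rot: [0.554, -0.44, 0.552, 0.442]
contact_force: [-0.4, -0.3, -0.2]
width: 0.247
finger_force: 39.4
```

```bash
python3 plan.py
```

```text
t 22.47 q [-0.727  0.539  0.342  2.223  1.313  1.497  2.007] tcp [ 0.499  -0.1765  0.2784] w 0.247 ff 39.43865418434143 F [-0.44 -0.28 -0.22]
[[ 0.003 -0.975  0.223]
 [ 0.001 -0.223 -0.975]
 [ 1.     0.004  0.   ]]
grasp [ 0.4948 -0.1583  0.2784] y az -167.14
turn [ 0.00041224 -0.00109604  0.        ]
foot [ 0.4943 -0.1585  0.1358] grasp shift to W (upright) [-0.00079981 -0.00336687]
```

Request:
{"op": "servo_tool", "data": {"rows": "0 -.002 -.01 0 -.0005 0;0 0 -.012 0 0 0;0 0 -.012 0 0 0;0 0 -.012 0 0 0;0 0 -.012 0 0 0;0 0 -.012 0 0 0;0 0 -.01 0 0 0;0 0 0 0 0 0"}}

```text
t: 23.13
tool_pos: [0.4989, -0.1775, 0.2378]
ee_rot: [0.553, -0.44, 0.552, 0.441]
contact_force: [0.8, -0.1, -0.4]
width: 0.249
finger_force: 39.4
```

```bash
python3 plan.py
```

```text
t 23.13 q [-0.711  0.632  0.325  2.224  1.301  1.463  1.92 ] tcp [ 0.4989 -0.1775  0.2378] w 0.249 ff 39.438897371292114 F [ 0.77 -0.06 -0.36]
[[ 0.002 -0.975  0.223]
 [ 0.    -0.223 -0.975]
 [ 1.     0.002 -0.   ]]
grasp [ 0.4948 -0.1592  0.2378] y az -167.13
turn [ 7.50603501e-05 -6.53218105e-04  0.00000000e+00]
foot [ 0.4945 -0.1593  0.0952] grasp shift to W (upright) [-0.00072019 -0.00151496]
```

Foot is well inside at 95 mm. Down to about 71 mm, then slower.

Request:
{"op": "servo_tool", "data": {"rows": "0 0 -.008 0 0 0;0 0 -.008 0 0 0;0 0 -.008 0 0 0;0 0 -.008 0 0 0;0 0 -.006 0 0 0;0 0 -.005 0 0 0;0 0 -.003 0 0 0;0 0 0 0 0 0"}}

```text
t: 23.8
tool_pos: [0.499, -0.1776, 0.2156]
ee_rot: [0.553, -0.441, 0.553, 0.441]
contact_force: [-0.5, 0.6, -0.0]
width: 0.241
finger_force: 39.4
```

Request:
{"op": "servo_tool", "data": {"rows": "0 0 -.002 0 0 0;0 0 -.002 0 0 0;0 0 -.002 0 0 0;0 0 -.002 0 0 0;0 0 -.002 0 0 0;0 0 0 0 0 0"}}

```text
t: 24.3
tool_pos: [0.499, -0.1776, 0.2107]
ee_rot: [0.553, -0.441, 0.553, 0.441]
contact_force: [-0.6, 1.2, -0.7]
width: 0.246
finger_force: 39.4
```

Request:
{"op": "servo_tool", "data": {"rows": "0 0 -.002 0 0 0;0 0 -.002 0 0 0;0 0 -.002 0 0 0;0 0 -.002 0 0 0;0 0 -.002 0 0 0;0 0 0 0 0 0"}}

```text
t: 24.8
tool_pos: [0.499, -0.1776, 0.2056]
ee_rot: [0.553, -0.441, 0.553, 0.441]
contact_force: [-0.3, 0.1, -0.2]
width: 0.246
finger_force: 39.4
```

Request:
{"op": "servo_tool", "data": {"rows": "0 0 -.002 0 0 0;0 0 -.002 0 0 0;0 0 -.002 0 0 0;0 0 -.002 0 0 0;0 0 0 0 0 0"}}

```text
t: 25.22
tool_pos: [0.499, -0.1776, 0.2017]
ee_rot: [0.553, -0.441, 0.553, 0.441]
contact_force: [-0.5, 0.0, -0.4]
width: 0.248
finger_force: 39.4
```

Request:
{"op": "servo_tool", "data": {"rows": "0 0 -.002 0 0 0;0 0 -.002 0 0 0;0 0 -.002 0 0 0;0 0 -.002 0 0 0;0 0 0 0 0 0"}}

```text
t: 25.63
tool_pos: [0.499, -0.1776, 0.1977]
ee_rot: [0.553, -0.441, 0.553, 0.441]
contact_force: [0.6, 0.2, 0.3]
width: 0.247
finger_force: 39.4
```

Request:
{"op": "servo_tool", "data": {"rows": "0 0 -.002 0 0 0;0 0 -.002 0 0 0;0 0 -.002 0 0 0;0 0 -.002 0 0 0;0 0 0 0 0 0"}}

```text
t: 26.05
tool_pos: [0.499, -0.1776, 0.1936]
ee_rot: [0.553, -0.441, 0.553, 0.441]
contact_force: [0.2, 0.1, -0.3]
width: 0.243
finger_force: 39.4
```

Request:
{"op": "servo_tool", "data": {"rows": "0 0 -.002 0 0 0;0 0 -.002 0 0 0;0 0 -.002 0 0 0;0 0 -.002 0 0 0;0 0 0 0 0 0"}}

```text
t: 26.47
tool_pos: [0.4989, -0.1782, 0.1926]
ee_rot: [0.55, -0.44, 0.555, 0.443]
contact_force: [-0.4, 1.1, 8.4]
width: 0.246
finger_force: 39.6
```

Contact (8.4 N, z stopped). I'll relieve the push, release and withdraw.

Request:
{"op": "servo_tool", "data": {"rows": "0 0 .002 0 0 0;0 0 .002 0 0 0;0 0 0 0 0 0"}}

```text
t: 26.72
tool_pos: [0.4989, -0.1778, 0.1926]
ee_rot: [0.552, -0.441, 0.553, 0.441]
contact_force: [-0.4, 1.1, 4.2]
width: 0.246
finger_force: 39.5
```

```bash
python3 plan.py
```

```text
t 26.72 q [-0.695  0.738  0.304  2.214  1.288  1.431  1.828] tcp [ 0.4989 -0.1778  0.1926] w 0.246 ff 39.472235441207886 F [-0.35  1.05  4.25]
[[-0.    -0.975  0.222]
 [ 0.001 -0.222 -0.975]
 [ 1.    -0.     0.001]]
grasp [ 0.4948 -0.1596  0.1926] y az -167.17
turn [ 0.00036903  0.00015014 -0.        ]
foot [ 0.4949 -0.1597  0.05  ] grasp shift to W (upright) [-0.00076965 -0.00089242]
```

Request:
{"op": "servo_tool", "data": {"rows": "0 0 0 0 0 0;0 0 0 0 0 0;0 0 0 0 0 0;0 0 0 0 0 0;0 0 0 0 0 0;0 0 0 0 0 0;0 0 0 0 0 0;0 0 0 0 0 0", "claw": -0.6}}

```text
t: 27.38
tool_pos: [0.499, -0.1776, 0.1918]
ee_rot: [0.553, -0.441, 0.553, 0.441]
contact_force: [-0.2, -0.1, -0.0]
width: 0.799
finger_force: 0.0
```

Request:
{"op": "servo_tool", "data": {"rows": "-.004 .016 0 0 0 0;-.008 .032 0 0 0 0;-.01 .04 0 0 0 0;-.01 .04 0 0 0 0;-.01 .04 0 0 0 0;-.01 .05 .02 0 0 0;-.01 .05 .03 0 0 0;-.005 .05 .04 0 0 0;0 .05 .04 0 0 0;0 0 0 0 0 0;0 0 0 0 0 0;0 0 0 0 0 0"}}

```text
t: 28.38
tool_pos: [0.465, 0.006, 0.2566]
ee_rot: [0.553, -0.441, 0.552, 0.441]
contact_force: [0.5, -0.5, 0.1]
width: 0.798
finger_force: 0.0
```

```bash
python3 st.py; python3 look.py pics/c10.png "(275,90,200,140,2)" "(180,80,180,260,2)"
```

```text
t 28.38 q [-0.939  0.624  0.18   2.074  1.013  1.726  2.009] tcp [0.465  0.006  0.2566] w 0.798 ff 0.0 F [ 0.48 -0.46  0.12]
[[ 0.001 -0.975  0.222]
 [-0.    -0.222 -0.975]
 [ 1.     0.001 -0.   ]]
grasp [0.4609 0.0243 0.2566] y az -167.17
(520, 760, 3)
-0.145 [array([308.3, 207.9]), array([337.8, 200.4])]
0 [array([307.6, 202.3]), array([339.1, 151.3])]
0.114 [array([306.9, 197. ]), array([340.3, 104.6])]
rimN [array([389.3, 210.5]), array([258.4, 160.8])]
```

View pics/c10.png

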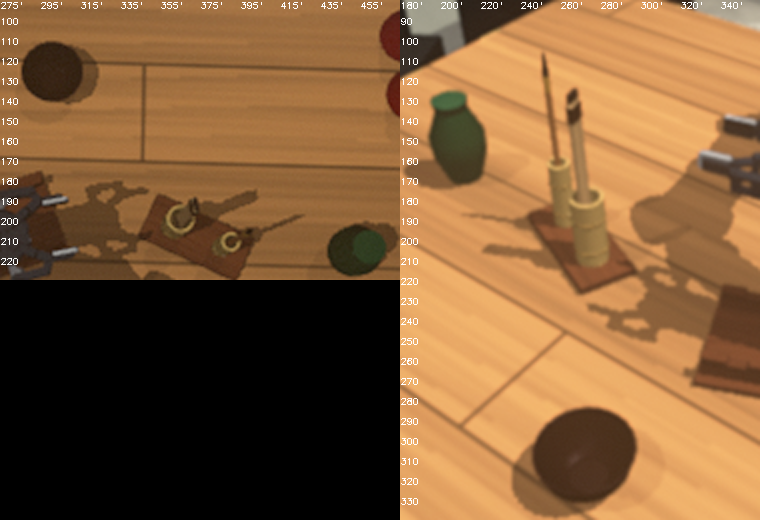

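Both brushes stand hair up in their tubes: the slim one in the narrow tube near (253,110) and the flat one in the wide tube near (266,130). The bowl and vase haven't moved, and the gripper is clear. Handing in.

```bash
python3 -c "
from rig import r
print(r.hand_in())"
```

```text
the job is handed in; nothing more can be done
None
```

Both brushes stand hair-up in the holder, the slim one in the narrow tube and the flat one in the wide tube; each was lowered until it touched bottom before release, and the job was handed in at about 28 s.

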